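# Set the iris of a vacuum-cleaner airflow tester

## Task

Set the iris on the airflow tester: with a fingertip or the outside of the fingers, push the ring's lever around until it rests against the steel stop pin, then push it back round from the other side until its pointer stands on the one long mark of the scale, and leave it there. Only push the lever, never pinch it, and leave the things lying around the tester where they are.

Things in the scene. Friction and masses are not known exactly. Their poses are not given: they have to be found in the camera images.
- tester: Airflow tester, fixed: grey sheet-metal box 310 x 310 mm along its x and y axes, 70 mm high. Origin: centre of its underside, on the bench and on the vertical axis of the ring, which lies on the box top: aluminium flange (156 mm across, top 82 mm above the bench) and dark turning ring (140 mm across, top 105 mm). A black gauge, 60 mm across, 22 mm high, stands on the box corner at (-108, -108) mm.
- ring (a joint): Angle of the ring and its lever, rad: 0 when the lever rests against the stop pin (lever then 0.95 rad clockwise of the tester's x axis, seen from above), growing anticlockwise to 1.9 at the other end of its travel, where there is no pin. The ring turns stiffly and stays where it is left: about 3 N at the tab move it.
- stop_pin (a point): Top centre of the upright round dark steel stop pin, 12 mm across, fixed on the tester's top, 84 mm from the ring's axis, top 102 mm above the bench. It stops the lever's steel bar at the clockwise end of the travel; the tab reaches above it, so a finger passes over the pin.
- tab (a point): Centre of the lever's upright black tab, the part to push: 98 mm from the ring's axis, 117 mm above the bench; 26 mm long radially, 12 mm thick along the arc, from 94 to 140 mm above the bench. It stands on a radial steel bar 10 mm wide, top 94 mm above the bench. Axes turn with the lever: x outward, y anticlockwise, z up. Fingers pressing on both its faces at once are pinching.
- pointer (a point): Tip of the steel pointer, at the outer end of the lever, 128 mm from the ring's axis, 90 mm above the bench; 4 mm wide. Same axes as tab.
- long_mark (a point): Point of the scale's long mark 128 mm from the ring's axis, where the pointer's tip belongs, 73 mm above the bench. The scale, a flat fixed white-painted arc plate about the ring's axis, sits at a different angle each time. Black marks every 0.2 rad: nine thin short ones (13 mm) and one broad long one (34 x 5 mm), with five short ones clockwise and four anticlockwise of it.
- wheel_mid (a point): Bystander: black rubber wheel, 44 mm across, 18 mm high, lying flat on a corner of the tester's top. Point at its centre.
- jar_mid (a point): Bystander: jar, 48 mm across, 60 mm high, standing on the bench beside the tester. Point at its centre.
- screwdriver_grip (a point): Bystander: screwdriver lying on the bench beyond the tester. Point on its handle.
- brush_grip (a point): Bystander: brush lying on the bench beside the tester. Point on its handle.

How it is judged:
By the outcome, as a careful person would: the job done as asked, in the order asked, and still so for the second after the job is handed in, with the robot touching nothing.
It also fails if it takes over 58 s, if anything falls off the work surface, if the arm or the gripper's body presses on something with over 40 N, if the wrist force passes 120 N, or if a joint passes its speed limit or range.

## Robot

A 6-joint arm with a two-finger parallel gripper is mounted at the origin on the work surface. World frame = base frame: x ahead of the robot, y to its left, z up, the work surface at z = 0. Lengths are in mm, angles in rad, forces in N, time in s.
With the tool pointing down it reaches from about 400 to 925 mm from the base axis. Payload 12.5 kg.
Tool frame: the origin (TCP) lies where the fingers leave the gripper's body, on its centre line; the fingertips stand 78 mm ahead of it and the grasp point (between the pads) lies 59 mm ahead of it (env.nose_length is the distance from the TCP to the fingertips, in mm); z points along the fingers, y is the line along which they close (so a half turn about z gives the same grasp; the last joint's range is limited). The gripper opens to 95 mm and grips with 3 to 60 N. Pads are 20 mm wide; open, the fingers measure 119 mm over their backs; the gripper's body (75 mm by 180 mm) begins 59 mm behind the grasp point.
Start: joints at [-1.442, 0.491, 1.559, -0, 1.092, -0.106], TCP at [145.426, -607.856, 292.261] pointing down, gripper open.
Joint ranges: [-3.1, 3.1], [-0.84, 2.19], [0.05, 2.79], [-1.13, 4.28], [0.06, 2.93], [-2.69, 2.69]. Speed limits (rad/s): [2.22, 2.22, 2.79, 3.14, 3.14, 3.14].

## Interface

Orientations are given as [roll, pitch, yaw] about the fixed x, y, z axes, in that order (R = Rz(yaw) Ry(pitch) Rx(roll)).
In Python, from cell import env gives the robot as it stands. The module is installed in compiled form; this text tells all that it offers.
- The arm moves only by the tool send_rows, never from a script. Its argument "series" is text: rows parted by semicolons, each of 6 numbers parted by spaces: the shift along the tool's x, y, z as a fraction of full scale, then the turn, a rotation vector about the tool's x, y, z as a fraction of full scale. A call has 1 to 5 rows; each row shifts and turns the commanded pose from where the row before left it, along the tool's axes as they then stand; what a row does not reach is not made up. Full scale, the value 1, is 60 mm for a shift and 10 degrees for a turn. A row lasts 1/8 s, in which the tool goes at most 62.5 mm and 10.7 degrees, less where a joint would pass 70% of its speed; a pose out of reach is approached as far as the arm can. A call with a number of a shift or a turn outside -1 to 1 is refused whole. A call with a gripper value outside its range is refused whole. "fingers" is the opening, from 0 (shut) to 1 (fully open), set as the call begins (left out, the last holds). The fingers move at their own pace and stop on an object; the grip force is fixed at half the most. Time passes only in rows, so rows that do not move let the fingers close. It gives the time, the measured TCP pose, the force, the opening and the grip force at its end, in the units of the state.
- env.state(): the state, without advancing time (a new reading comes with each control period).
- env.read_camera(name): name is "scene" or "top" or "wrist"; returns a dict with "color" (480x640x3 uint8, red, green, blue), "z_map" (480x640 float32, mm along the optical axis (not along the pixel's ray), 0 where there is no reading), "fovy" (degrees; the focal length in pixels is half the picture's height over the tangent of half this angle, whatever the lens; pixels are square), "cx", "cy" (the principal point, pixels), "distortion" ([k1, k2, p1, p2, k3] as OpenCV has them; the pictures are not rectified), "R" (3x3) and "t" (3): a world point X has camera coordinates R X + t. Camera axes: x right, y down, z forward; pixel columns grow to the right and rows downward; lengths in mm; the calibration is good to about 2 mm. A picture is of the moment at which its call begins.
- env.job_done(): hands the job in; it is judged then, once.
The state is a dict: "t": time; "joints": joint angles; "qvel": joint speeds; "tau": joint torques, N m; "eef_pos": TCP position; "tcp_rot": TCP orientation; "ft_force": force on the tool from outside, world axes, zero at the start; "moment": the same for the moment, N m; "opening": opening from 0.0 (shut) to 1.0 (fully open); "grip_force": force on a finger pad.
Only numpy, scipy, OpenCV 4.12 (cv2) and the standard library are available. Lean on these libraries where they do the work, as an engineer would, in place of code of your own. Each camera call takes 0.05 s, during which the arm holds its last target. There are 200 camera calls.

## Working session

There is one attempt and no reset: what is moved stays moved. The work goes in short steps, Python scripts to look and compute and a tool call to move; the robot and the scene stay as the last step left them, time stands still between calls to the robot, and variables do not carry over. Pictures are saved under pics/ and viewed, at most 10 in all, crops included, and the job is handed in when it is done.

Besides the shell and the picture viewer there is one more tool, called as a command line: name --argument value ..., lists and objects as JSON in quotes. send_rows: Moves the arm, as the interface text tells. Shift numbers are shares of 60 mm and turn numbers shares of 10 degrees, none past 1 either way. Its arguments: {"type":"object","properties":{"series":{"type":"string"},"fingers":{"type":"number"}},"required":["series"]}

```bash
mkdir -p pics; cat > h.py <<'E'
from cell import env
import numpy as np, cv2
def shot(n,f):
    c=env.read_camera(n); cv2.imwrite('pics/'+f,c['color'][:,:,::-1]); 
    np.savez('pics/'+f+'.npz',**{k:np.array(v) for k,v in c.items()}); return c
def load(f): return dict(np.load('pics/'+f+'.npz'))
def K(c):
    f=240/np.tan(np.radians(float(c['fovy']))/2); return np.array([[f,0,float(c['cx'])],[0,f,float(c['cy'])],[0,0,1]])
def ray(c,p):
    u=cv2.undistortPoints(np.array([[p]],float),K(c),c['distortion'].astype(float))[0,0]
    return c['R'].T@np.array([u[0],u[1],1]), -c['R'].T@c['t']
def onz(c,p,z):
    d,o=ray(c,p); return o+d*(z-o[2])/d[2]
def deep(c,p):
    d,o=ray(c,p); return o+d*float(c['z_map'][int(round(p[1])),int(round(p[0]))])
def proj(c,X):
    return cv2.projectPoints(np.array(X,float).reshape(-1,1,3),cv2.Rodrigues(c['R'])[0],c['t'].astype(float),K(c),c['distortion'].astype(float))[0][:,0]
E
python3 - <<'E'
from h import *
for n in('scene','top'):
    c=shot(n,n+'1.png'); print(n,c['fovy'],c['cx'],c['cy'],c['distortion'],-c['R'].T@c['t'],c['R'])
print(env.state())
E
```

```text
scene 46.16700705205648 318.4357936359542 233.38381745961215 [0.01592091 0.         0.         0.         0.        ] [954.07679931 546.88089068 959.66232334] [[-0.80474699  0.59360189  0.00436766]
 [ 0.47406447  0.64708343 -0.59711466]
 [-0.35727463 -0.47845567 -0.80214401]]
top 42.070937214857636 330.3955353022742 251.35340689777462 [-0.17284555  0.          0.          0.          0.        ] [ 443.8231782    69.19611152 1179.80506082] [[ 0.02483177 -0.99919855  0.03139499]
 [-0.99058909 -0.02882184 -0.1338004 ]
 [ 0.13459802 -0.02777704 -0.99051088]]
{'t': 0.1, 'joints': array([-1.44157575e+00,  4.91483956e-01,  1.55940088e+00, -1.28074357e-05,
        1.09167288e+00, -1.05562765e-01]), 'qvel': array([ 0.00056651, -0.00220274,  0.00160109,  0.00146531, -0.00133986,
       -0.00077003]), 'tau': array([ 3.18677012e-03, -6.13621759e+01, -2.58605450e+01,  6.93675689e-02,
        4.70268354e-02, -6.51581377e-05]), 'eef_pos': array([ 145.41965311, -607.70354797,  291.72540177]), 'tcp_rot': array([-3.14063177e+00, -9.03886656e-05,  2.34789210e-01]), 'ft_force': array([ 0.37898841, -0.82721517,  0.1978065 ]), 'moment': array([ 0.01774768, -0.01018367, -0.0268462 ]), 'grip_force': 0.0, 'opening': 1.0040543295721496}
```

View pics/top1.png

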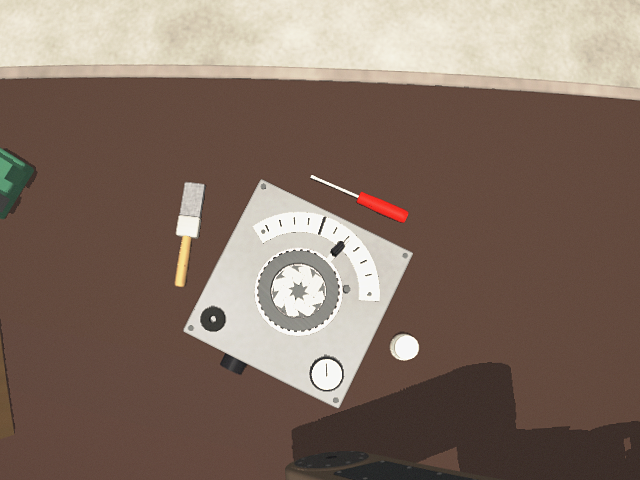

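View pics/scene1.png

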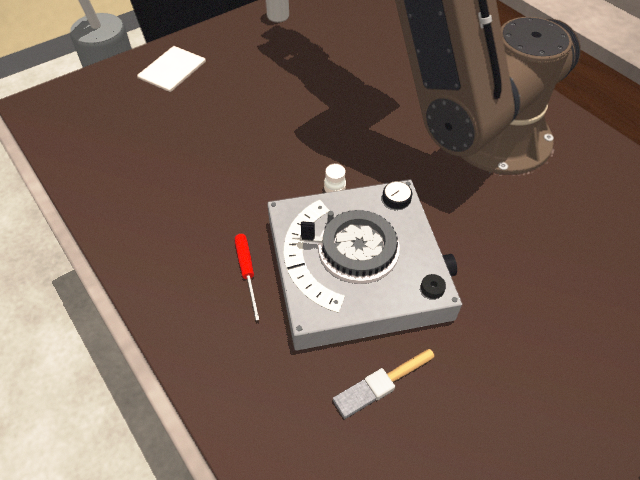

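The top picture shows the ring at about (299,291), the stop pin at (346,289), the tab at (338,248), the long mark at (322,226), the gauge at (327,373), the wheel at (213,319) and the jar at (404,347). The scene picture agrees. I'll enlarge the top picture next.

```bash
python3 - <<'E'
from h import *
c=load('top1.png'); im=c['color'][:,:,::-1]
cr=im[190:350,230:430]; cv2.imwrite('pics/crop1.png',cv2.resize(cr,None,fx=3.75,fy=3.75,interpolation=cv2.INTER_CUBIC))
# box corners at height 70 (rough pixel), ring etc
for n,p,z in [('cornT',(262,180),70),('cornR',(412,254),70),('cornB',(339,407),70),('cornL',(185,331),70),('ringtop',(299,290.5),105),('pin',(346,288.5),102),('gauge',(327,373),92),('wheel',(213,319),88),('mark',(322,226),73),('tab',(339,246),140),('jar',(404,347),60)]:
    print(n,onz(c,p,z).round(1),deep(c,p).round(1))
E
```

```text
cornT [722.4 166.2  70. ] [722.4 166.2  70.1]
cornR [ 594.1 -109.5   70. ] [ 594.  -109.4   70.6]
cornB [319.3  16.1  70. ] [311.9  13.    4.1]
cornL [444.6 292.5  70. ] [444.6 292.   72.5]
ringtop [520.2  91.5 105. ] [521.8  91.9  82.9]
pin [526.2  10.3 102. ] [526.   10.4 103.8]
gauge [379.7  39.3  92. ] [379.8  39.3  94. ]
wheel [467.2 240.5  88. ] [467.5 243.1  71.1]
mark [639.8  54.4  73. ] [639.8  54.4  73. ]
tab [594.6  25.8 140. ] [594.7  25.7 139.6]
jar [426.8 -98.5  60. ] [426.9 -98.2  61.8]
```

View pics/crop1.png

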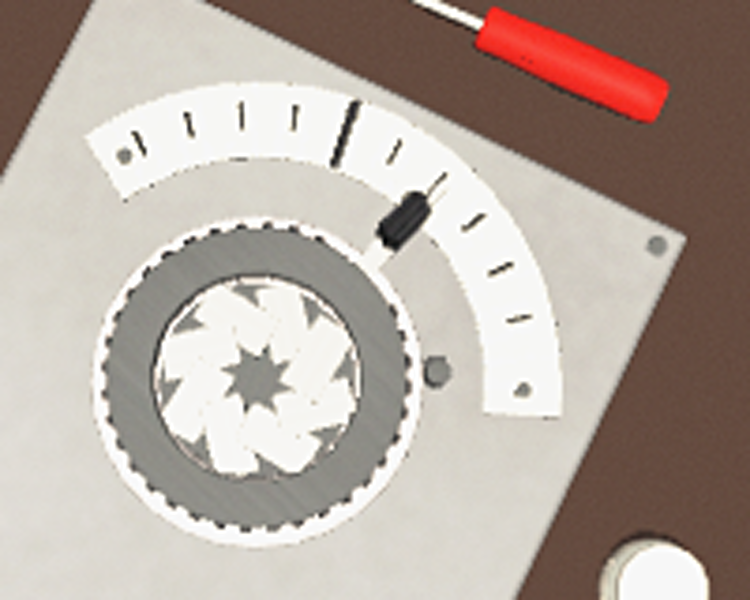

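The crop fits the data sheet. The ring centre is about (520,91), the tester's x axis is at -24.5°, the lever is at -41°, the stop at -79° and the long mark at -17°. I'm moving in with the fingers shut.

send_rows --series "0.726 -0.632 0 0 0 0;0.726 -0.632 0 0 0 0;0.726 -0.632 0 0 0 0;0.726 -0.632 0 0 0 0;0.726 -0.632 0 0 0 0" --fingers 0

```text
t: 0.72
eef_pos: [313.9, -371.2, 292.1]
tcp_rot: [-3.141, 0.0, 0.234]
ft_force: [0.2, -0.4, 0.2]
opening: 0.534
grip_force: 0.0
```

send_rows --series "0.726 -0.632 0 0 0 0;0.726 -0.632 0 0 0 0;0.726 -0.632 0 0 0 0;0.726 -0.632 0 0 0 0;0.726 -0.632 0 0 0 0"

```text
t: 1.35
eef_pos: [481.7, -136.0, 292.2]
tcp_rot: [3.141, 0.0, 0.235]
ft_force: [-0.3, -1.7, -0.1]
opening: 0.022
grip_force: 0.0
```

send_rows --series "0.726 -0.632 0 0 0 0;0.726 -0.632 0 0 0 0;0.726 -0.632 0 0 0 0;0.726 -0.632 0 0 0 0;0 0 0 0 0 0"

```text
t: 1.98
eef_pos: [616.2, 53.3, 291.3]
tcp_rot: [-3.141, 0.0, 0.239]
ft_force: [-0.3, -0.9, -0.3]
opening: 0.004
grip_force: 0.0
```

send_rows --series "0 0 0 0 0 -0.88;0 0 0 0 0 -0.88;0 0 0 0 0 -0.88;0 0 0 0 0 -0.88;0 0 0 0 0 0"

```text
t: 2.6
eef_pos: [614.6, 49.6, 292.1]
tcp_rot: [-3.141, 0.001, 0.847]
ft_force: [0.3, 0.7, -0.0]
opening: 0.009
grip_force: 0.0
```

```bash
cat >> h.py <<'E'
from scipy.spatial.transform import Rotation as Ro
C=np.array([520.1,91.4])
def togo(th,tan,tip,rad=98):
    "mm/deg left, tool axes, to put the fingertips at lever angle th(deg), offset tan ACW, radius rad, height tip; tool x tangential"
    s=env.state(); a=np.radians(th); r=np.array([np.cos(a),np.sin(a)]); t=np.array([-r[1],r[0]])
    g=np.r_[C+rad*r+tan*t,tip+78]; M=Ro.from_euler('xyz',s['tcp_rot']).as_matrix()
    G=Ro.from_euler('xyz',[np.pi,0,a+np.pi/2]).as_matrix()
    print('pos',s['eef_pos'].round(1),'rpy',np.degrees(s['tcp_rot']).round(2),'F',s['ft_force'].round(1),'t',s['t'])
    print('units shift',(M.T@(g-s['eef_pos'])/60).round(3),'turn',(Ro.from_matrix(M.T@G).as_rotvec(degrees=True)/10).round(3))
E
python3 - <<'E'
from h import *
togo(-41.4,32,112); print(env.state()['opening'],env.state()['grip_force'])
# refine: angles of marks and tab from crop pixels
c=load('top1.png'); q=lambda u,v:((u+.5)/3.75-.5+230,(v+.5)/3.75-.5+190)
P=lambda X:(np.degrees(np.arctan2(*(X[:2]-C)[::-1])).round(2),np.hypot(*(X[:2]-C)).round(1))
for n,p,z in[('long out',(357,101),73),('long in',(336,165),73),('m-1',(395,152),73),('m-2',(437,186),73),('m-3',(474,222),73),('m-4',(500,269),73),('m-5',(519,319),73),('m1',(294,118),73),('m2',(241,116),73),('m3',(188,125),73),('m4',(139,143),73),('pin',(437,371),102),('ring',(256,377),105)]:
    print(n,*P(onz(c,q(*p),z)),onz(c,q(*p),z).round(1))
E
```

```text
pos [614.6  49.6 292.1] rpy [-1.7998e+02  3.0000e-02  4.8560e+01] F [ 0.3  0.7 -0. ] t 2.6
units shift [ 0.015 -0.008  1.701] turn [-0.002  0.003 -0.004]
0.008779461907544155 0.0
long out -16.88 143.3 [657.3  49.8  73. ]
long in -17.04 110.5 [625.8  59.   73. ]
m-1 -28.21 128.0 [632.9  30.9  73. ]
m-2 -39.9 126.3 [617.   10.4  73. ]
m-3 -51.09 127.4 [600.1  -7.7  73. ]
m-4 -62.73 126.0 [577.8 -20.6  73. ]
m-5 -74.37 126.2 [554.1 -30.1  73. ]
m1 -5.18 128.5 [648.   79.8  73. ]
m2 6.18 128.9 [648.2 105.3  73. ]
m3 17.66 129.1 [643.1 130.6  73. ]
m4 28.76 129.5 [633.7 153.7  73. ]
pin -85.82 81.6 [526.  10. 102.]
ring 71.39 2.1 [520.8  93.4 105. ]
```

send_rows --series "0.015 -0.008 0.5 0 0 0;0 0 0.5 0 0 0;0 0 0.5 0 0 0;0 0 0.2 0 0 0;0 0 0 0 0 0"

```text
t: 3.22
eef_pos: [615.2, 51.1, 190.0]
tcp_rot: [-3.141, 0.001, 0.847]
ft_force: [0.1, 0.0, 0.5]
opening: 0.004
grip_force: 0.0
```

send_rows --series "-0.1 0 0 0 0 0;-0.1 0 0 0 0 0;-0.07 0 0 0 0 0;0 0 0 0 0 0"

```text
t: 3.72
eef_pos: [604.5, 38.9, 190.6]
tcp_rot: [3.141, -0.0, 0.849]
ft_force: [0.3, 0.2, -0.6]
opening: 0.004
grip_force: 0.0
```

send_rows --series "-0.115 0.015 0 0 0 0.4;-0.115 0.015 0 0 0 0.4;-0.115 0.015 0 0 0 0.4;-0.115 0.015 0 0 0 0.4;-0.115 0.015 0 0 0 0.4"

```text
t: 4.35
eef_pos: [581.6, 13.6, 190.5]
tcp_rot: [3.141, -0.001, 0.498]
ft_force: [1.9, 2.9, 0.8]
opening: 0.004
grip_force: 1.6
```

```bash
python3 - <<'E'
from h import *
togo(-61.4,16,112); c=shot('scene','s2.png'); im=c['color'][:,:,::-1]
cv2.imwrite('pics/s2c.png',cv2.resize(im[140:340,240:480],None,fx=3,fy=3,interpolation=cv2.INTER_CUBIC))
E
```

```text
pos [581.6  13.6 190.5] rpy [ 1.7999e+02 -7.0000e-02  2.8510e+01] F [1.9 2.9 0.8] t 4.35
units shift [-0.013  0.004  0.008] turn [ 0.001 -0.007 -0.009]
```

View pics/s2c.png

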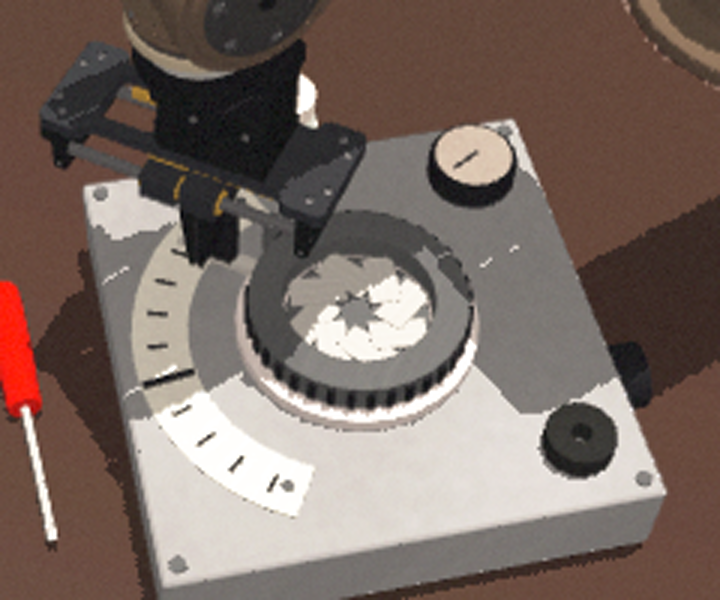

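The fingers, at about (210,225) in the crop, are pushing the tab with about 3.5 N and everything else is untouched. I'll carry on to the stop.

send_rows --series "-0.115 0.015 0 0 0 0.4;-0.115 0.015 0 0 0 0.4;-0.115 0.015 0 0 0 0.4;-0.115 0.015 0 0 0 0.4;0 0 0 0 0 0"

```text
t: 5.03
eef_pos: [557.4, -0.6, 190.3]
tcp_rot: [3.141, 0.0, 0.222]
ft_force: [1.1, 0.5, 0.2]
opening: 0.004
grip_force: 0.0
```

send_rows --series "-0.03 0.003 0 0 0 0.1;0 0 0 0 0 0"

```text
t: 5.28
eef_pos: [556.2, -1.1, 190.3]
tcp_rot: [3.141, -0.001, 0.204]
ft_force: [3.4, 0.3, 1.5]
opening: 0.005
grip_force: 1.9
```

send_rows --series "-0.03 0.003 0 0 0 0.1;0 0 0 0 0 0"

```text
t: 5.52
eef_pos: [555.8, -1.4, 190.4]
tcp_rot: [3.141, -0.005, 0.186]
ft_force: [12.2, 5.5, -4.2]
opening: 0.004
grip_force: 6.5
```

```bash
python3 - <<'E'
from h import *
togo(-78.9,16,112)
E
```

```text
pos [555.8  -1.4 190.4] rpy [179.96  -0.28  10.65] F [12.2  5.5 -4.2] t 5.525
units shift [-0.02   0.002  0.007] turn [ 0.005 -0.028 -0.045]
```

send_rows --series "-0.015 0 0 0 0 0;0 0 0 0 0 0"

```text
t: 5.78
eef_pos: [555.6, -1.4, 190.5]
tcp_rot: [3.141, -0.007, 0.186]
ft_force: [17.0, 7.1, -7.0]
opening: 0.002
grip_force: 8.7
```

The force rose to 17 N with almost no motion, so the lever is on the pin. I'll back off, lift and cross over the tab.

send_rows --series "0.3 0 0 0 0 0;0.2 0 -0.3 0 0 0;0 0 -1 0 0 0;0 0 -0.4 0 0 0;0 0 0 0 0 0"

```text
t: 6.4
eef_pos: [582.6, 3.8, 293.5]
tcp_rot: [3.141, -0.002, 0.187]
ft_force: [-0.9, 0.3, -0.6]
opening: 0.006
grip_force: 0.0
```

```bash
python3 - <<'E'
from h import *
togo(-78.9,-32,220); c=shot('scene','s3.png'); d=shot('top','t3.png')
a=c['color'][150:310,250:450,::-1]; b=d['color'][190:350,230:430,::-1]
cv2.imwrite('pics/c3.png',cv2.resize(np.hstack([a,b]),None,fx=2,fy=2,interpolation=cv2.INTER_CUBIC))
E
```

```text
pos [582.6   3.8 293.5] rpy [ 1.7995e+02 -1.2000e-01  1.0690e+01] F [-0.9  0.3 -0.6] t 6.4
units shift [-1.274  0.009 -0.077] turn [ 0.005 -0.012 -0.041]
```

View pics/c3.png

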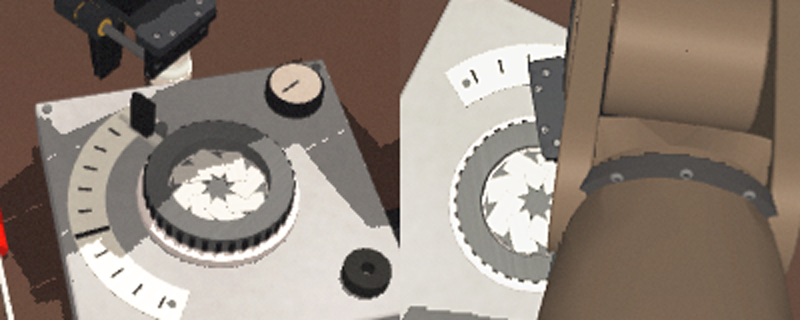

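The scene half shows the tab at about (143,112) in the crop, at the clockwise end beside the pin. All five short marks are now clear of it. Next I cross above the tab to its other side and descend.

send_rows --series "-0.6 0 0 0 0 0;-0.67 0.01 0 0 0 -0.04;0 0 0 0 0 0"

```text
t: 6.88
eef_pos: [505.6, -11.1, 291.0]
tcp_rot: [-3.141, 0.003, 0.193]
ft_force: [0.6, 0.2, 0.0]
opening: 0.003
grip_force: 0.0
```

send_rows --series "0 0 0.6 0 0 0;0 0 0.6 0 0 0;0 0 0.5 0 0 0;0 0 0 0 0 0"

```text
t: 7.38
eef_pos: [507.5, -10.8, 187.8]
tcp_rot: [-3.14, 0.005, 0.193]
ft_force: [-0.2, 0.1, 0.5]
opening: 0.008
grip_force: 0.0
```

```bash
python3 - <<'E'
from h import *
togo(-78.9,-16,112)
E
```

```text
pos [507.5 -10.8 187.8] rpy [-179.9     0.28   11.05] F [-0.2  0.1  0.5] t 7.375
units shift [ 0.267  0.002 -0.038] turn [-0.01   0.028 -0.005]
```

send_rows --series "0.13 0 -0.02 0 0 0;0.13 0 -0.02 0 0 0;0 0 0 0 0 0"

```text
t: 7.75
eef_pos: [523.9, -7.8, 193.4]
tcp_rot: [3.141, -0.002, 0.193]
ft_force: [0.2, 0.1, 0.2]
opening: 0.002
grip_force: 0.0
```

send_rows --series "0.115 0.015 0 0 0 -0.4;0.115 0.015 0 0 0 -0.4;0.115 0.015 0 0 0 -0.4;0.115 0.015 0 0 0 -0.4;0.115 0.015 0 0 0 -0.4"

```text
t: 8.38
eef_pos: [557.0, -1.0, 193.2]
tcp_rot: [3.141, 0.0, 0.544]
ft_force: [-2.9, -0.5, 2.1]
opening: 0.007
grip_force: 1.6
```

send_rows --series "0.115 0.015 0 0 0 -0.4;0.115 0.015 0 0 0 -0.4;0.115 0.015 0 0 0 -0.4;0.115 0.015 0 0 0 -0.4;0.115 0.015 0 0 0 -0.4"

```text
t: 9.0
eef_pos: [586.7, 17.0, 193.2]
tcp_rot: [3.141, 0.0, 0.893]
ft_force: [-1.4, -2.6, 0.7]
opening: 0.006
grip_force: 1.5
```

send_rows --series "0.115 0.015 0 0 0 -0.4;0.115 0.015 0 0 0 -0.4;0.115 0.015 0 0 0 -0.4;0 0 0 0 0 0"

```text
t: 9.5
eef_pos: [600.8, 32.8, 193.1]
tcp_rot: [3.141, -0.0, 1.1]
ft_force: [0.3, -0.4, 0.6]
opening: 0.002
grip_force: 0.0
```

```bash
python3 - <<'E'
from h import *
togo(-26.9,-16,112); c=shot('scene','s4.png'); d=shot('top','t4.png')
a=c['color'][170:310,265:405,::-1]; b=d['color'][190:330,230:370,::-1]
cv2.imwrite('pics/c4.png',cv2.resize(np.hstack([a,b]),None,fx=2.8,fy=2.8,interpolation=cv2.INTER_CUBIC))
E
```

```text
pos [600.8  32.8 193.1] rpy [ 1.7995e+02 -2.0000e-02  6.3040e+01] F [ 0.3 -0.4  0.6] t 9.5
units shift [-0.004 -0.008  0.051] turn [ 0.005 -0.002 -0.006]
```

View pics/c4.png

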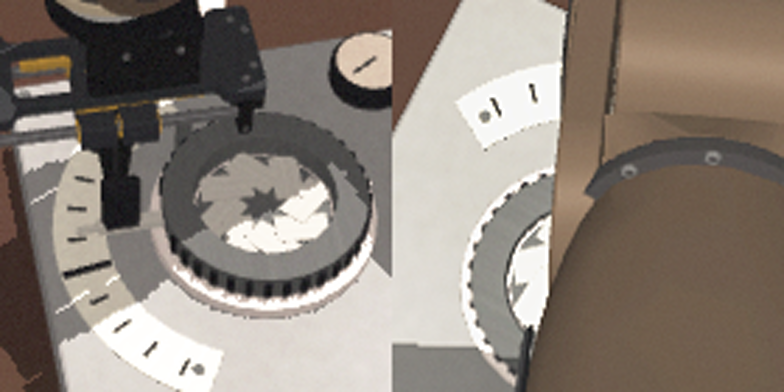

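The scene half shows the pointer at about (85,231) in the crop, with the first short mark at (77,239) and the long mark at (88,269). I need it larger.

```bash
python3 - <<'E'
from h import *
c=load('s4.png'); im=c['color'][:,:,::-1]
cv2.imwrite('pics/c5.png',cv2.resize(im[228:278,280:340],None,fx=12,fy=12,interpolation=cv2.INTER_CUBIC))
# grid reference: predicted pixel of mark (z73) and pointer tip line (z90) for angles
d=load('top1.png')
for a in(-16.9,-26.9,-28.4):
    r=np.array([np.cos(np.radians(a)),np.sin(np.radians(a))])
    for R,z in((111,73),(128,73),(145,73),(112,90),(128,90)):
        p=proj(c,np.r_[C+R*r,z])[0]; print(a,R,z,((p+.5-[280,228])*12-.5).round(0))
E
```

```text
-16.9 111 73 [278. 442.]
-16.9 128 73 [175. 472.]
-16.9 145 73 [ 72. 502.]
-16.9 112 90 [270. 383.]
-16.9 128 90 [172. 412.]
-26.9 111 73 [250. 343.]
-26.9 128 73 [143. 358.]
-26.9 145 73 [ 37. 372.]
-26.9 112 90 [241. 283.]
-26.9 128 90 [140. 297.]
-28.4 111 73 [247. 329.]
-28.4 128 73 [141. 341.]
-28.4 145 73 [ 34. 353.]
-28.4 112 90 [238. 268.]
-28.4 128 90 [137. 279.]
```

View pics/c5.png

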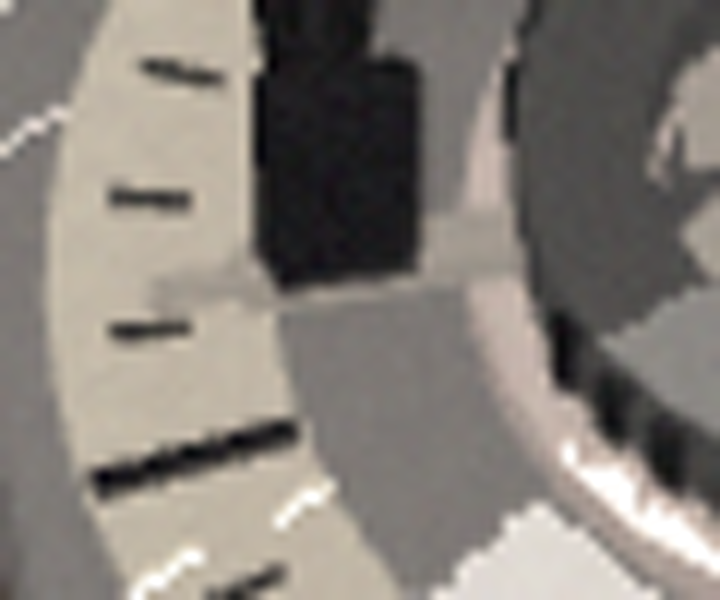

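Enlarged, the pointer tip is at about (157,293). The long mark runs from (297,430) to (97,487), centre (197,458). The pointer is 17 mm higher, which lifts it by 60 px here, so it should pass through about (194,398). That leaves about 9.4°, so I'm moving 7° now.

send_rows --series "0.057 0.008 0 0 0 -0.2;0.057 0.008 0 0 0 -0.2;0.057 0.008 0 0 0 -0.2;0.028 0.004 0 0 0 -0.1;0 0 0 0 0 0"

```text
t: 10.22
eef_pos: [607.1, 43.0, 192.5]
tcp_rot: [-3.142, -0.0, 1.223]
ft_force: [-0.0, 0.3, 0.3]
opening: 0.003
grip_force: 0.0
```

```bash
python3 - <<'E'
from h import *
togo(-19.9,-16,112); c=shot('scene','s5.png'); im=c['color'][:,:,::-1]
cv2.imwrite('pics/c6.png',cv2.resize(im[228:278,280:340],None,fx=12,fy=12,interpolation=cv2.INTER_CUBIC))
E
```

```text
pos [607.1  43.  192.5] rpy [-1.800e+02 -1.000e-02  7.007e+01] F [-0.   0.3  0.3] t 10.225
units shift [-0.002 -0.004  0.042] turn [-0.    -0.001 -0.003]
```

View pics/c6.png

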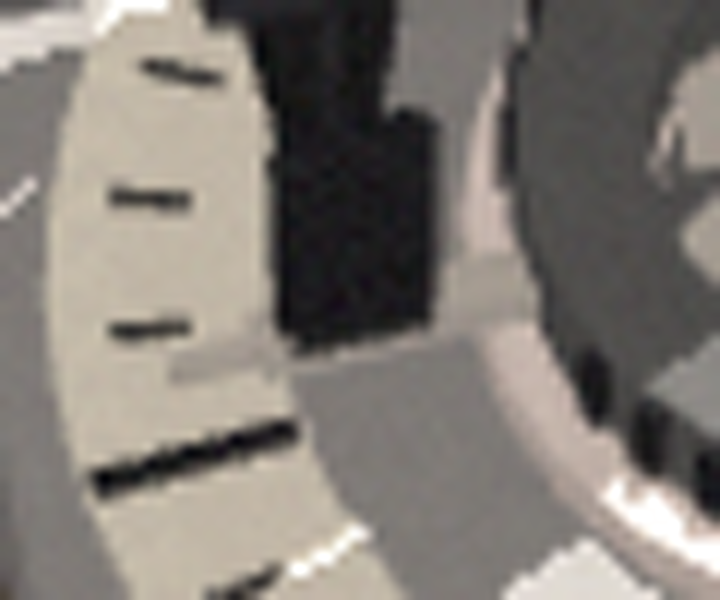

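The pointer now runs from about (173,370) to (270,346), with about 2.4–2.8° left. I'll nudge 1.8°, then back off and measure from the top camera, where parallax matters little.

send_rows --series "0.026 0.004 0 0 0 -0.09;0.026 0.004 0 0 0 -0.09;0 0 0 0 0 0;0 0 0 0 0 0"

```text
t: 10.78
eef_pos: [608.4, 45.6, 192.5]
tcp_rot: [-3.141, 0.0, 1.254]
ft_force: [-0.2, -1.0, -1.2]
opening: 0.005
grip_force: 0.6
```

```bash
python3 - <<'E'
from h import *
togo(-18.1,-16,112)
E
```

```text
pos [608.4  45.6 192.5] rpy [-179.99    0.     71.84] F [-0.2 -1.  -1.2] t 10.775
units shift [ 0.001 -0.003  0.041] turn [-0.001  0.    -0.006]
```

send_rows --series "-0.4 0 0 0 0 0;0 0 -1 0 0 0;-1 0 0 0 0 0;-1 0 0 0 0 0;-1 0 0 0 0 0"

```text
t: 11.4
eef_pos: [544.4, -149.6, 253.0]
tcp_rot: [3.14, -0.0, 1.254]
ft_force: [0.3, 0.4, 0.3]
opening: 0.004
grip_force: 0.0
```

send_rows --series "-1 0 0 0 0 0;-1 0 0 0 0 0;-1 0 0 0 0 0;0 0 0 0 0 0"

```text
t: 11.9
eef_pos: [487.7, -322.6, 252.6]
tcp_rot: [3.141, 0.0, 1.249]
ft_force: [-0.9, 0.6, 0.4]
opening: 0.004
grip_force: 0.0
```

```bash
python3 - <<'E'
from h import *
togo(-18.1,-32,170); c=shot('top','t6.png'); im=c['color'][:,:,::-1]
a=im[200:270,290:370]
cv2.imwrite('pics/c7.png',cv2.resize(a,None,fx=8,fy=8,interpolation=cv2.INTER_CUBIC))
E
```

```text
pos [ 487.7 -322.6  252.6] rpy [1.7995e+02 2.0000e-02 7.1580e+01] F [-0.9  0.6  0.4] t 11.9
units shift [ 6.193 -0.032  0.074] turn [ 0.005  0.002 -0.032]
```

View pics/c7.png

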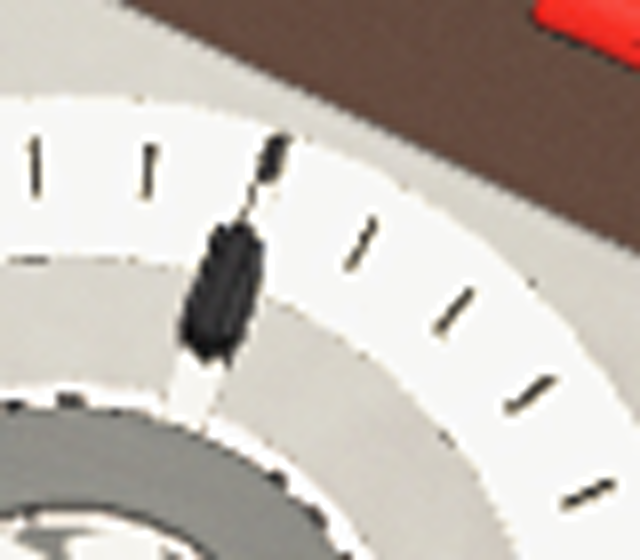

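In the top crop the white pointer, tip at about (257,187), covers most of the long mark. A dark sliver remains on its anticlockwise side at about (250,195), so a little more push is needed. I'll quantify it with arc profiles.

```bash
cat > prof.py <<'E'
from h import *
import sys
A=np.arange(-24,-10,.1); 
def prof(f,R,z=73.):
    c=load(f); g=cv2.cvtColor(c['color'],cv2.COLOR_RGB2GRAY).astype(np.float32)
    out=[]
    for r in R:
        a=np.radians(A); p=proj(c,np.c_[C[0]+r*np.cos(a),C[1]+r*np.sin(a),0*a+z]).astype(np.float32)
        out.append(cv2.remap(g,p[:,:1],p[:,1:],cv2.INTER_LINEAR)[:,0])
    return np.mean(out,0)
def stat(f,R):
    p=prof(f,R); w=np.clip(p.max()-15-p,0,None); w[w<8]=0
    print(f,R[0],R[-1],'dark centroid',(w@A/w.sum()).round(2),'area mm',(w.sum()*.1*np.pi/180*np.mean(R)/200).round(2),p[::5].round(0).astype(int))
new=sys.argv[1]
for f in('top1.png',new):
    for R in((118,119,120,121,122),(121,122,123,124,125),(136,138,140)): stat(f,R)
E
python3 prof.py t6.png
python3 - <<'E'
from h import *
# tab outline: dark pixels at tab top (z=140): centroid angle in both top pictures
for f in('top1.png','t6.png'):
    c=load(f); z=c['z_map']; g=c['color'].max(2)
    v,u=np.nonzero((z>0)); v,u=v[(v>200)[...]&(v<270)&(u>290)&(u<370)],u[(v>200)&(v<270)&(u>290)&(u<370)]
    X=np.array([deep(c,(a,b)) for a,b in zip(u,v)]); k=np.abs(X[:,2]-140)<8
    m=X[k].mean(0); print(f,k.sum(),m.round(1),np.degrees(np.arctan2(m[1]-C[1],m[0]-C[0])).round(2),np.hypot(*(m[:2]-C)).round(1))
E
```

```text
top1.png 118 122 dark centroid -16.51 area mm 3.68 [247 247 247 247 247 247 247 247 247 249 251 251 221 148  85  55  68 151
 233 253 250 248 247 247 247 247 247 247]
top1.png 121 125 dark centroid -16.51 area mm 3.87 [247 247 247 247 247 247 247 247 247 248 250 251 218 146  84  53  64 146
 236 252 250 248 247 247 247 247 247 247]
top1.png 136 140 dark centroid -16.62 area mm 4.34 [247 247 247 247 247 247 247 247 247 248 250 246 207 128  70  53  82 166
 237 252 249 247 247 247 247 247 247 247]
t6.png 118 122 dark centroid -15.85 area mm 6.36 [247 247 247 247 247 247 247 248 248 245 231 197 178 139 104  84  66  70
  93 140 152 166 216 243 250 248 247 247]
t6.png 121 125 dark centroid -15.83 area mm 1.66 [247 247 247 247 247 247 247 247 247 248 249 248 247 234 213 193 143 138
 189 232 248 251 250 248 248 247 247 247]
t6.png 136 140 dark centroid -16.62 area mm 4.35 [247 247 247 247 247 247 247 247 247 248 250 246 207 127  69  52  83 167
 237 252 249 247 247 247 247 247 247 247]
top1.png 103 [592.9  27.5 137.4] -41.3 96.9
t6.png 98 [613.3  62.2 138. ] -17.41 97.7
```

```bash
cat >> prof.py <<'E'
print()
for f in('top1.png',new):
    for R in((124,125,126),(126,127,128),(128,129)): stat(f,R)
E
python3 prof.py t6.png | sed -n '/^$/,$p'
python3 - <<'E'
from h import *
c=load('top1.png')
# apparent angle offset (plane z=73) of a pointer point r128 z90 lying over the mark; tab-top r98 z140 depth unaffected
a=np.radians(-16.6); X=np.r_[C+126*np.array([np.cos(a),np.sin(a)]),90]
p=proj(c,X)[0]; Y=onz(c,p,73); print('aligned pointer appears at',np.degrees(np.arctan2(Y[1]-C[1],Y[0]-C[0])),np.hypot(*(Y[:2]-C)))
E
```

```text
top1.png 124 126 dark centroid -16.5 area mm 3.62 [247 247 247 247 247 247 247 247 247 248 250 252 237 156  88  55  82 163
 230 252 249 248 247 247 247 247 247 247]
top1.png 126 128 dark centroid -16.57 area mm 3.58 [247 247 247 247 247 247 247 247 247 248 250 251 226 153  79  56  74 183
 250 251 249 247 247 247 247 247 247 247]
top1.png 128 129 dark centroid -16.56 area mm 4.02 [247 247 247 247 247 247 247 247 247 248 250 254 212 143  83  54  73 155
 250 252 249 247 247 247 247 247 247 247]
t6.png 124 126 dark centroid -15.75 area mm 0.68 [247 247 247 247 247 247 247 247 247 247 247 247 246 248 247 229 183 177
 229 251 250 248 247 247 247 247 247 247]
t6.png 126 128 dark centroid -15.97 area mm 0.75 [247 247 247 247 247 247 247 247 247 248 247 246 244 247 249 208 154 201
 247 250 248 247 247 247 247 247 247 247]
t6.png 128 129 dark centroid -15.84 area mm 0.97 [247 247 247 247 247 247 247 247 247 248 247 242 241 247 250 224 145 174
 249 250 248 247 247 247 247 247 247 247]
aligned pointer appears at -16.301612962662134 129.0085486011114
```

By the sliver width the lever is 0.55° short, and by the tab and scene view about 0.8°. I'll go back to the same contact point and push about 0.65°.

send_rows --series "1 0 0 0 0 0;1 0 0 0 0 0;1 0 0 0 0 0;1 0 0 0 0 0;1 0 0 0 0 0"

```text
t: 12.58
eef_pos: [582.6, -30.6, 252.9]
tcp_rot: [3.141, -0.0, 1.256]
ft_force: [0.0, -1.1, 0.4]
opening: 0.004
grip_force: 0.0
```

send_rows --series "0.9 -0.03 0 0 0 -0.03;0.25 0 0 0 0 0;0 0 0.5 0 0 0;0 0 0.5 0 0 0;0 0 0 0 0 0"

```text
t: 13.2
eef_pos: [601.1, 32.2, 191.1]
tcp_rot: [-3.138, 0.001, 1.26]
ft_force: [0.1, 0.4, 0.4]
opening: 0.002
grip_force: 0.0
```

```bash
python3 - <<'E'
from h import *
togo(-17.45,-16,114.5)
E
```

```text
pos [601.1  32.2 191.1] rpy [-1.7979e+02  6.0000e-02  7.2170e+01] F [0.1 0.4 0.4] t 13.2
units shift [ 0.271  0.048 -0.024] turn [-0.021  0.006 -0.038]
```

send_rows --series "0.1 0.048 -0.02 0 0 -0.04;0.1 0 0 0 0 0;0 0 0 0 0 0;0 0 0 0 0 0"

```text
t: 13.7
eef_pos: [608.4, 42.5, 194.2]
tcp_rot: [3.141, -0.0, 1.266]
ft_force: [-0.6, -0.2, -0.1]
opening: 0.008
grip_force: 0.0
```

```bash
python3 - <<'E'
from h import *
togo(-17.45,-16,114.5)
E
```

```text
pos [608.4  42.5 194.2] rpy [179.97  -0.    72.56] F [-0.6 -0.2 -0.1] t 13.7
units shift [ 0.069 -0.015  0.028] turn [ 0.003 -0.     0.001]
```

send_rows --series "0.03 -0.015 0 0 0 0;0.03 0 0 0 0 0;0.008 0 0 0 0 0;0 0 0 0 0 0;0 0 0 0 0 0"

```text
t: 14.32
eef_pos: [608.7, 46.5, 193.8]
tcp_rot: [-3.141, 0.0, 1.266]
ft_force: [-2.0, -2.4, 2.2]
opening: 0.005
grip_force: 1.3
```

```bash
python3 - <<'E'
from h import *
togo(-17.45,-16,114.5)
E
```

```text
pos [608.7  46.5 193.8] rpy [-1.7999e+02  1.0000e-02  7.2550e+01] F [-2.  -2.4  2.2] t 14.325
units shift [ 0.004 -0.     0.022] turn [-0.001  0.001 -0.   ]
```

send_rows --series "-0.4 0 0 0 0 0;0 0 -1 0 0 0;-1 0 0 0 0 0;-1 0 0 0 0 0;-1 0 0 0 0 0"

```text
t: 14.95
eef_pos: [547.1, -149.4, 254.0]
tcp_rot: [3.141, -0.0, 1.267]
ft_force: [0.1, 0.1, -0.0]
opening: 0.005
grip_force: 0.0
```

send_rows --series "-1 0 0 0 0 0;-1 0 0 0 0 0;-1 0 0 0 0 0;0 0 0 0 0 0"

```text
t: 15.45
eef_pos: [492.5, -323.1, 253.6]
tcp_rot: [3.141, 0.0, 1.262]
ft_force: [0.8, 0.9, 0.8]
opening: 0.003
grip_force: 0.0
```

```bash
python3 - <<'E'
from h import *
togo(-17.45,-32,170); c=shot('top','t7.png'); shot('scene','s7.png'); im=c['color'][:,:,::-1]
s=load('s7.png')['color'][228:278,280:340,::-1]
a=cv2.resize(im[205:255,300:350],None,fx=7,fy=7,interpolation=cv2.INTER_CUBIC)
b=cv2.resize(s,None,fx=7,fy=7,interpolation=cv2.INTER_CUBIC)
cv2.imwrite('pics/c8.png',np.hstack([a,b]))
E
python3 prof.py t7.png | sed -n '/^$/,$p'|grep t7
```

```text
pos [ 492.5 -323.1  253.6] rpy [1.7996e+02 2.0000e-02 7.2290e+01] F [0.8 0.9 0.8] t 15.45
units shift [ 6.195 -0.028  0.092] turn [ 0.004  0.002 -0.026]
t7.png 124 126 dark centroid -15.59 area mm 0.12 [247 247 247 247 247 247 247 247 247 248 248 248 244 238 244 250 231 217
t7.png 126 128 dark centroid -17.65 area mm 0.11 [247 247 247 247 247 247 247 247 247 248 248 247 227 217 240 247 244 241
t7.png 128 129 dark centroid -17.6 area mm 0.19 [247 247 247 247 247 247 247 247 247 248 248 249 225 208 235 246 239 238
```

View pics/c8.png

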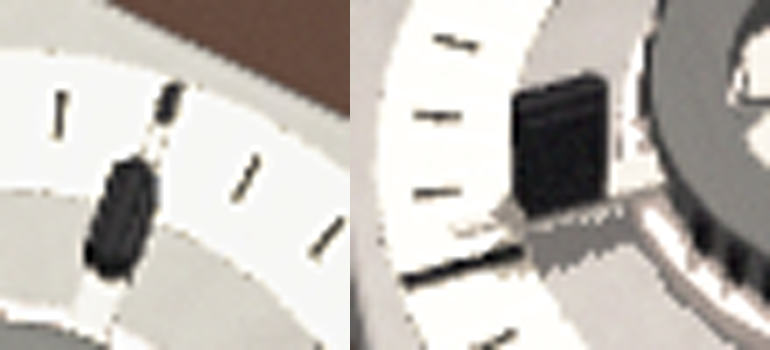

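From the top the slivers are now balanced. Correcting for the pointer's height (0.67 mm apparent), it is about 0.6 mm (0.005 rad) clockwise of centre, and the scene view agrees. One last fine nudge of about 0.5 mm.

send_rows --series "1 0 0 0 0 0;1 0 0 0 0 0;1 0 0 0 0 0;1 0 0 0 0 0;1 0 0 0 0 0"

```text
t: 16.18
eef_pos: [583.8, -29.7, 254.0]
tcp_rot: [3.141, -0.0, 1.268]
ft_force: [1.4, -0.0, -1.2]
opening: 0.006
grip_force: 0.0
```

send_rows --series "0.9 -0.02 0 0 0 -0.03;0.2 0 0 0 0 0;0 0 0.5 0 0 0;0 0 0.5 0 0 0;0 0 0 0 0 0"

```text
t: 16.8
eef_pos: [601.2, 30.2, 192.2]
tcp_rot: [-3.138, 0.001, 1.272]
ft_force: [-0.3, 0.5, -0.1]
opening: 0.003
grip_force: 0.0
```

send_rows --series "0 0 0 0 0 0;0.1 0 0 0 0 0;0.1 0 0 0 0 0;0 0 0 0 0 0;0 0 0 0 0 0"

```text
t: 17.42
eef_pos: [605.7, 41.3, 193.9]
tcp_rot: [3.141, 0.0, 1.272]
ft_force: [-0.1, -0.4, 0.0]
opening: 0.008
grip_force: 0.0
```

```bash
python3 - <<'E'
from h import *
togo(-17.17,-16,115.8)
E
```

```text
pos [605.7  41.3 193.9] rpy [179.99   0.    72.87] F [-0.1 -0.4  0. ] t 17.425
units shift [0.109 0.024 0.002] turn [0.001 0.    0.004]
```

send_rows --series "0.05 0.024 0 0 0 0;0.03 0 0 0 0 0;0.018 0 0 0 0 0;0.008 0 0 0 0 0;0 0 0 0 0 0"

```text
t: 18.05
eef_pos: [608.9, 46.8, 193.8]
tcp_rot: [-3.142, 0.0, 1.271]
ft_force: [0.4, -2.0, 0.0]
opening: 0.002
grip_force: 1.2
```

```bash
python3 - <<'E'
from h import *
togo(-17.17,-16,115.8)
E
```

```text
pos [608.9  46.8 193.8] rpy [-1.800e+02  2.000e-02  7.285e+01] F [ 0.4 -2.   0. ] t 18.05
units shift [ 0.007 -0.001 -0.001] turn [-0.     0.002  0.002]
```

send_rows --series "-0.4 0 0 0 0 0;0 0 -1 0 0 0;-1 0 0 0 0 0;-1 0 0 0 0 0;-1 0 0 0 0 0"

```text
t: 18.68
eef_pos: [548.2, -149.4, 254.1]
tcp_rot: [3.141, -0.0, 1.272]
ft_force: [0.4, -0.3, -0.5]
opening: 0.004
grip_force: 0.0
```

send_rows --series "-1 0 0 0 0 0;-1 0 0 0 0 0;-1 0 0 0 0 0;0 0 0 0 0 0;0 0 0 0 0 0"

```text
t: 19.3
eef_pos: [495.7, -319.7, 253.7]
tcp_rot: [-3.141, -0.0, 1.271]
ft_force: [0.1, -0.2, -0.1]
opening: 0.007
grip_force: 0.0
```

```bash
python3 - <<'E'
from h import *
shot('top','t8.png'); print(env.state()['t'])
a,b=load('top1.png'),load('t8.png')
for n,(u,v) in dict(jar=(404,347),drv=(383,206),brush=(188,225),wheel=(213,319)).items():
    s=np.s_[v-14:v+14,u-14:u+14]; print(n,np.abs(a['color'][s].astype(int)-b['color'][s]).mean().round(2))
E
python3 prof.py t8.png | sed -n '/^$/,$p'|grep -A1 t8
```

```text
19.35
jar 32.95
drv 1.67
brush 0.91
wheel 1.43
t8.png 124 126 dark centroid -17.36 area mm 0.23 [247 247 247 247 247 247 247 247 247 248 248 249 236 209 220 245 247 248
 250 250 249 249 248 247 247 247 247 247]
t8.png 126 128 dark centroid -17.57 area mm 0.16 [247 247 247 247 247 247 247 247 247 248 248 247 226 212 234 244 244 246
 247 247 247 247 247 247 247 247 247 247]
t8.png 128 129 dark centroid -17.6 area mm 0.19 [247 247 247 247 247 247 247 247 247 248 248 249 225 209 235 246 243 244
 247 247 247 247 247 247 247 247 247 247]
```

The pointer now sits on the mark, with only a thin sliver left on the clockwise side, as parallax predicts. The jar patch differs, probably from the arm or its shadow, so I'll check it before handing in.

```bash
python3 - <<'E'
from h import *
a=load('scene1.png'); b=shot('scene','s8.png'); s=np.s_[160:195,320:350]
d=np.abs(a['z_map'][s]-b['z_map'][s]); print('jar scene depth diff median',np.median(d),'share>8mm',(d>8).mean())
t=load('t8.png'); print(deep(t,(404,347)).round(1))
if np.median(d)<3 and (d>8).mean()<.1: print(env.job_done())
E
```

```text
jar scene depth diff median 2.4333496 share>8mm 0.03428571428571429
[426.9 -98.3  61.1]
the job is handed in; nothing more can be done
None
```

The lever was pushed clockwise onto the stop pin, where the force rose to 17 N with almost no movement. It was then pushed back from the other side until the pointer stood on the long mark, within about 0.6 mm by the last top picture. The arm was clear of everything, the bystanders checked (wheel, jar, screwdriver, brush) had not moved, and the job was handed in at about 19 s.

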